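# Hold the short coupon against the pick-up for a measurement

## Robot

A 6-joint arm with a two-finger parallel gripper is mounted at the origin on the work surface. World frame = base frame: x ahead of the robot, y to its left, z up, the work surface at z = 0. Lengths are in m, angles in rad, forces in N, time in s.
With the tool pointing down it reaches from about 0.325 to 0.9 m from the base axis. Payload 3.5 kg.
Tool frame: the origin (TCP) lies at the very end of the fingers, on their centre line; the grasp point (between the pads) lies 19 mm behind it; z points along the fingers, y is the direction in which the jaws open and shut (so a half turn about z gives the same grasp; the last joint's range is limited). The gripper opens to 85 mm and grips with 20 to 120 N. Pads are 22 mm wide; open, the fingers measure 114 mm over their backs; the gripper's body (76 mm by 85 mm) begins 54 mm behind the grasp point. The pads swing forward as they close: fully open they stand 13 mm farther back than shut.
Start: joints at [-1.332, 0.276, -0.026, 1.268, 0, 1.467], TCP at [0.209, -0.589, 0.231] pointing down, gripper open.
Joint ranges: [-3.12, 3.12], [-0.85, 1.88], [-1.08, 1.24], [-1.95, 2.15], [-1.57, 1.53], [-3.14, 3.14]. Speed limits (rad/s): [2.57, 2.57, 3.14, 3.14, 3.14, 3.14].

## Interface

Orientations are given as a 3x3 rotation matrix whose columns are the frame's x, y, z axes.
In Python, from plant import r, capture, get_calibration, boxes_of, trace, tip_of gives the robot as it stands. The module is installed in compiled form; this text tells all that it offers.
- The arm moves only by the tool arm_command, never from a script. Its argument "rows" is a list of rows, each a list of 4 numbers: the shift along the tool's x, y, z as a fraction of full scale, then the turn about the tool's z as a fraction of full scale. A call has exactly 5 rows; each row is the pose to reach, as a shift and turn from the pose commanded when the call began, along the tool's axes at that moment; what a row does not reach only later rows make up. Full scale, the value 1, is 0.3 m for a shift and 0.5 rad for a turn. A row lasts 1/8 s, in which the tool goes at most 62.5 mm and 10.7 degrees, less where a joint would pass 70% of its speed; a pose out of reach is approached as far as the arm can. A call with a number of a shift or a turn outside -1 to 1 is refused whole. A call with a gripper value outside its range is refused whole. "jaw" is the opening, from 0 (shut) to 1 (fully open), set as the call begins (left out, the last holds). The fingers move at their own pace and stop on an object; the grip force is fixed at half the most. Time passes only in rows, so rows that repeat a pose let the fingers close, or fill a call up. It gives the time, the measured TCP pose, the force and the opening at its end, in the units of the state.
- r.get_obs(): the state, without advancing time (a new reading comes with each control period).
- capture(name): name is "scene" or "top"; returns the picture (384x512x3 uint8, blue, green, red); there is no depth.
- get_calibration(name): a dict with "camera_matrix" (3x3 intrinsics, pixels), "k1" (the pictures are not rectified: a ray, as slopes to the right and down, at radius r is drawn at 1 + k1 r^2 times it, then the intrinsics apply), "cam_to_world" (4x4, takes a point from camera to world coordinates). Camera axes: x right, y up, looking along -z (the intrinsics and any distortion apply to the point x, -y, -z); pixel columns grow to the right and rows downward; lengths in m; the calibration is good to about 2 mm. A picture is of the moment at which its call begins. get_calibration takes no time and is no camera call.
- r.sign_off(): hands the job in, once; it reports no verdict.
Trained networks look in the newest picture that a camera, given by its name, has taken for a name from the list of things; names that differ only in an ending like _2 or _b are one class to them, and where a whole thing is asked for, a point or a joint stands for the part that bears it (a point fixed in the world has none). Each returns a list of dicts, best first, with "score" (0 to 1); they miss things now and then, are a little off and sometimes report something else, mostly with a low value. They report only what shows in the picture. A call takes as long as a camera call. They do not tell look-alikes from the thing itself.
- boxes_of(camera, thing): "rect" ([left, top, right, bottom] in pixels, round what is visible of it).
- trace(camera, thing): "mask" (384x512 bool, what is visible of it) and "rect" ([left, top, right, bottom] in pixels, round what is visible of it).
- tip_of(camera, thing): "centre" ([column, row] in pixels: a listed point, or the origin of a listed thing).
The state is a dict: "t": time; "qpos": joint angles; "joint_velocities": joint speeds; "joint_torque": joint torques, N m; "tcp_pos": TCP position; "tcp_rot": TCP orientation; "ft_force": force on the tool from outside, world axes, zero at the start; "wrist_torque": the same for the moment, N m; "opening": opening from 0.0 (shut) to 1.0 (fully open).
Only numpy, scipy, OpenCV 4.12 (cv2) and the standard library are available. Lean on these libraries where they do the work, as an engineer would, in place of code of your own. Each camera call takes 0.05 s, during which the arm holds its last target. There are 200 camera calls.

## Task

One of the two test coupons is shorter and leaves a gap behind it that is wide enough for the upright aluminium spacer: at that nest turn the clamp knob about a quarter turn clockwise so that its arm is clear of the gap, then stand the spacer in the gap, down on the bay floor between the coupon and the backstop. With the spacer push the coupon along the bay until it sits flush against the steel pick-up, and finish while still holding the spacer and pressing firmly, so that the trace can be taken. Leave the other nest, its coupon and clamp, and everything else on the bench as they are.

Things in the scene. Friction and masses are not known exactly. Their poses are not given: they have to be found in the camera images.
- nest_a: fixed nest, dark plate 150 x 150 x 10 mm, origin under its centre. Bay: local x -42 to 46, y -28 to 28 mm, floor 10 mm up; along it two 8 mm rails; backstop at x -56 to -42; both with tops 26 mm up. Pick-up block at x 46 to 70, top 34 mm up. Clamp beside the bay. The nests are alike, side by side, yaw within 0.3 rad, either on the left. This one holds the short coupon.
- nest_b: fixed nest, dark plate 150 x 150 x 10 mm, origin under its centre. Bay: local x -42 to 46, y -28 to 28 mm, floor 10 mm up; along it two 8 mm rails; backstop at x -56 to -42; both with tops 26 mm up. Pick-up block at x 46 to 70, top 34 mm up. Clamp beside the bay. The nests are alike, side by side, yaw within 0.3 rad, either on the left. This one holds the long coupon.
- pickup_a: steel pick-up block of nest_a, fixed; origin at the foot of its pressing face, on the bay's centre line and floor, axes as the nest's; the face looks along -x.
- face_a (a point): centre of the pick-up's pressing face of nest_a, 17 mm above the bench; axes as the nest's. With the short coupon flush its origin is 25 mm from here along -x.
- clamp_a (a joint): clamp of nest_a: vertical hinge at the nest's local (-27, -56) mm, -0.3 to 1.75 rad, starts at -0.2 to 0.25. At 0 its arm (62 mm long, 12 wide, 28 to 36 mm above the bench) points along the nest's +y over the gap; grows clockwise from above; at 1.57 it lies beside the bay along +x. Clear of the gap above 1.1. Friction 0.05 N m, stays where left.
- knob_a (a point): grip of clamp_a: black upright bar 36 mm long in line with the arm, 12 mm thick, 42 to 72 mm above the bench; this point is on the hinge axis, 60 mm above the bench; its own y points along the arm.
- clamp_b (a joint): clamp of nest_b: vertical hinge at the nest's local (-27, -56) mm, -0.3 to 1.75 rad, starts at -0.2 to 0.25. At 0 its arm (62 mm long, 12 wide, 28 to 36 mm above the bench) points along the nest's +y over the gap; grows clockwise from above; at 1.57 it lies beside the bay along +x. Clear of the gap above 1.1. Friction 0.05 N m, stays where left.
- knob_b (a point): grip of clamp_b: black upright bar 36 mm long in line with the arm, 12 mm thick, 42 to 72 mm above the bench; this point is on the hinge axis, 60 mm above the bench; its own y points along the arm.
- armtip_b (a point): end of the arm of clamp_b, 62 mm from the hinge axis, 32 mm above the bench.
- coupon_short: white ceramic coupon 50 mm long (own x) x 50 mm wide x 14 mm thick, lying in the bay of nest_a, free to slide; origin at the centre of its underside, x along the bay to within 0.03 rad. It starts 5 to 9 mm from the pick-up, which leaves 29 to 33 mm between it and the backstop; 0.09 to 0.18 kg. A push of 5 to 10 N holds it well against the pick-up.
- coupon_long: white ceramic coupon 72 mm long (own x) x 50 mm wide x 14 mm thick, lying in the bay of nest_b, free to slide; origin at the centre of its underside, x along the bay to within 0.03 rad. It leaves at most 16 mm behind it: too little for the spacer.
- spacer: plain aluminium block standing upright on the bench to the left or right of the nests, 18 mm thick (own x), 40 mm wide (own y), 75 mm tall, 0.1 to 0.2 kg; origin at the centre of its underside. To stay clear of the nest's walls hold it by its upper half, across the 18 mm.
- jar: bystander: small clear jar with black cap, 54 mm across, 85 mm tall, standing on the side opposite to the spacer; origin at the centre of its underside.
- adapter: bystander: brass barrel adapter, 22 mm across, 36 mm tall, standing before the nests; origin under its centre.
- collar: bystander: dark post collar, a ring 34 mm across and 16 mm high, lying before the nests; origin under its centre.
- enclosure: bystander: grey box 60 x 100 x 30 mm behind the nests; origin under its centre.
- driver: bystander: screwdriver lying behind the nests, about 200 mm long.
- mug: bystander: white mug, 80 mm across, 90 mm tall, to the left of the nests; origin under its centre.
Things that resemble listed ones, but are neither listed nor needed, are in the scene too. Leave any red look-alike of the spacer alone. What is shaped like the nest_a but green is not meant.

How it is judged:
On the way, in this order (a step that is already met when the one before it is completed fails the run):
1. the clamp arm is swung clear of the gap behind the short coupon (value of joint clamp_a above 1.1 rad), for 0.2 s.
2. the spacer stands in the gap between the short coupon and the backstop (x of spacer in the frame of nest_a between -0.036 and -0.006 m and y of spacer in the frame of nest_a between -0.014 and 0.014 m and z of spacer in the frame of nest_a below 0.016 m and angle between spacer's own z axis and vertical below 0.12 rad), for 0.1 s.
At the end, for the whole second after the job is handed in: Spacer upright in the gap behind the short coupon, within 6 mm of the floor and 14 mm of the centre line; coupon within 2 mm of the pick-up and square within 0.035 rad, at rest; fingers hold the spacer, it presses coupon onto pick-up with over 3 N; hand off the coupon; clamp_a beyond 1.1 rad (all of step 2 and value of joint clamp_a above 1.1 rad and x of coupon_short in the frame of face_a above -0.027 m and z of coupon_short in the frame of face_a below -0.004 m and angle between the x axis of coupon_short and the x axis of nest_a, either way round below 0.035 rad and contact force between coupon_short and pickup_a above 3 N and contact force between spacer and coupon_short above 3 N and contact force between the fingers and spacer above 3 N and contact force between each of the arm, the fingers and coupon_short below 0.5 N and linear speed of coupon_short below 0.01 m/s); the arm keeps its last pose, push and grip.
It fails at once if the other nest's coupon or clamp is disturbed (coupon by 8 mm, clamp arm's end by 20 mm) (distance of coupon_long from where it was at the start of the episode above 0.008 m or distance of armtip_b from where it was at the start of the episode above 0.02 m).
It fails at once if a bystander is moved by more than 30 mm (distance of any of jar, adapter, collar, enclosure, driver, mug from where it was at the start of the episode above 0.03 m).
It also fails if it takes over 61 s, if anything falls off the work surface, if the arm or the gripper's body presses on something with over 40 N, if the wrist force passes 120 N, or if a joint passes its speed limit or range.

## Working session

There is one attempt and no reset: what is moved stays moved. The work goes in short steps, Python scripts to look and compute and a tool call to move; the robot and the scene stay as the last step left them, time stands still between calls to the robot, and variables do not carry over. Pictures are saved under pics/ and viewed, about 8 in all and at most 12, crops included, and the job is handed in when it is done.

Besides the shell and the picture viewer there is one more tool, called as name(argument=value, ...), one argument or row to a line, values as JSON. arm_command: Moves the arm, as the interface text tells. Its arguments: {"type":"object","properties":{"rows":{"type":"array","items":{"type":"array","items":{"type":"number"}}},"jaw":{"type":"number"}},"required":["rows"]}

```bash
mkdir -p pics; cat > h.py <<'E'
import numpy as np, cv2
from plant import r, capture, get_calibration, boxes_of, trace, tip_of
def ray(cam,px):
    c=get_calibration(cam);K=np.array(c["camera_matrix"]);k1=c["k1"];T=np.array(c["cam_to_world"])
    d=np.linalg.inv(K)@[px[0],px[1],1];u=d[:2].copy()
    for _ in range(20): u=d[:2]/(1+k1*(u@u))
    return T[:3,3],T[:3,:3]@np.array([u[0],-u[1],-1])
def at(cam,px,z):
    o,d=ray(cam,px);return (o+d*(z-o[2])/d[2])[:2]
def proj(cam,p):
    c=get_calibration(cam);K=np.array(c["camera_matrix"]);k1=c["k1"];T=np.array(c["cam_to_world"])
    q=T[:3,:3].T@(np.array(p)-T[:3,3]);u=np.array([q[0],-q[1]])/-q[2];u=u*(1+k1*(u@u))
    return (K@[u[0],u[1],1])[:2]
E
python3 - <<'E'
from h import *
np.set_printoptions(precision=4,suppress=True)
for c in ["scene","top"]:
    im=capture(c);cv2.imwrite(f"pics/{c}0.png",cv2.resize(im,(800,600)))
    print(c,get_calibration(c)["cam_to_world"])
for n,z in [("nest_a",0),("knob_a",.06),("coupon_short",.01),("spacer",0),("face_a",.017)]:
    for d in tip_of("top",n): print(n,round(d["score"],2),np.round(d["centre"],1),at("top",d["centre"],z))
E
```

```text
scene [[-0.6139 -0.6012  0.5116  1.2044]
 [ 0.7894 -0.4607  0.4058  0.4775]
 [-0.0082  0.6529  0.7574  0.9649]
 [ 0.      0.      0.      1.    ]]
top [[-0.0289  0.9851 -0.1693  0.397 ]
 [-0.999  -0.034  -0.0273 -0.0487]
 [-0.0327  0.1683  0.9852  1.3008]
 [ 0.      0.      0.      1.    ]]
nest_a 0.97 [198.  196.6] [0.6045 0.1671]
nest_a 0.94 [366.8 167.4] [ 0.6783 -0.359 ]
nest_a 0.81 [293.3 194.5] [ 0.6011 -0.1264]
knob_a 0.65 [314.  201.7] [ 0.5683 -0.1823]
knob_a 0.57 [389.6 171.8] [ 0.6498 -0.4123]
knob_a 0.41 [214.8 196.6] [0.5932 0.1074]
coupon_short 0.72 [290.8 190.7] [ 0.6115 -0.1188]
spacer 0.54 [378.5 223.1] [ 0.5039 -0.3827]
spacer 0.51 [399.3 222.8] [ 0.5023 -0.4474]
face_a 0.76 [290.  183.3] [ 0.6331 -0.1169]
face_a 0.71 [369.6 154.8] [ 0.7141 -0.3668]
```

View pics/top0.png

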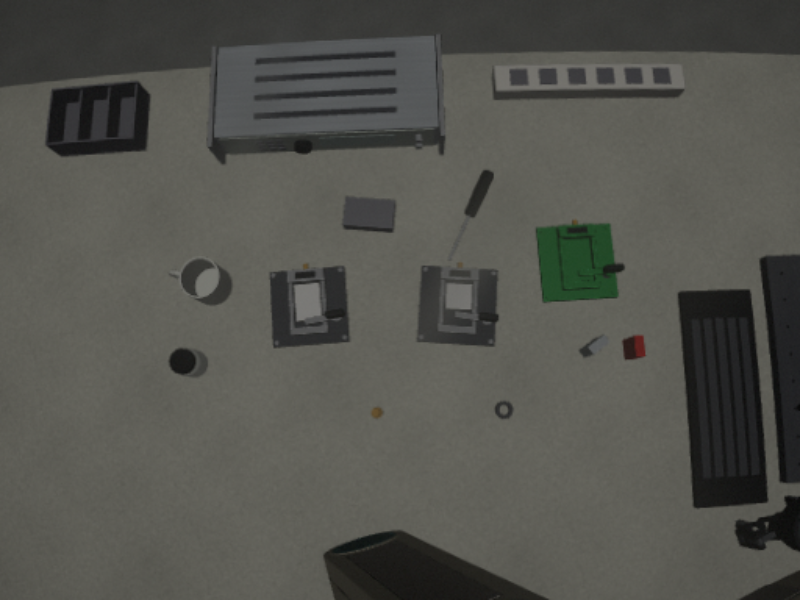

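View pics/scene0.png

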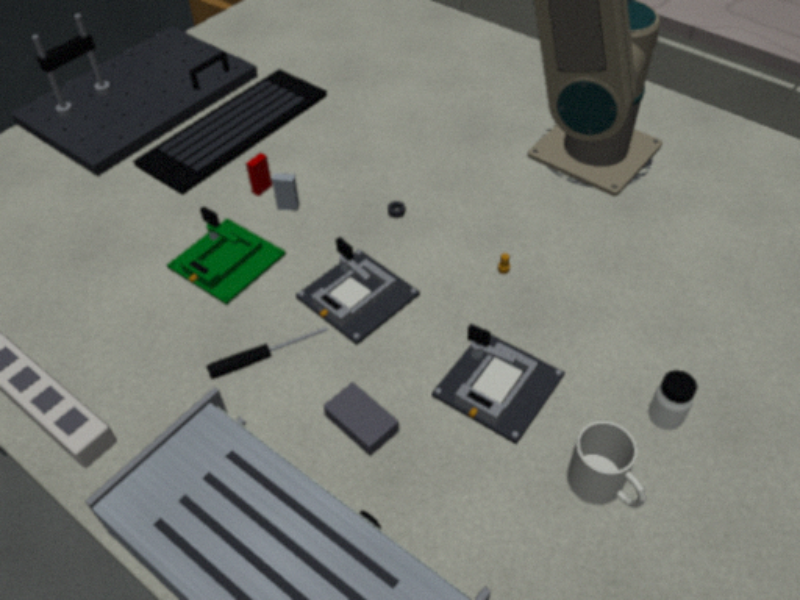

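Top view: the right dark nest (~293,195 in 512-px) holds the short coupon. The grey spacer is at ~(381,221), with the red look-alike to its right and the green look-alike nest at (367,167). The clamp arms lie across the gaps. Next I'll fit poses to the masks.

```bash
cat >> h.py <<'E'
from scipy.optimize import minimize
def box(x0,x1,y0,y1,z0,z1): return np.array([[x,y,z] for x in(x0,x1) for y in(y0,y1) for z in(z0,z1)])
def fit(masks,hulls,p0,zoff=0):
    S=4
    M={c:cv2.resize(m.astype(np.uint8),None,fx=S,fy=S,interpolation=cv2.INTER_NEAREST) for c,m in masks.items()}
    def cost(p):
        R=np.array([[np.cos(p[2]),-np.sin(p[2]),0],[np.sin(p[2]),np.cos(p[2]),0],[0,0,1]]);s=0
        for c,m in M.items():
            im=np.zeros_like(m)
            for h in hulls:
                q=np.array([(proj(c,R@v+[p[0],p[1],zoff])+.5)*S*16 for v in h]).astype(np.int32)
                cv2.fillConvexPoly(im,cv2.convexHull(q),1,shift=4)
            s+=1-(im&m).sum()/(im|m).sum()
        return s
    best=None
    for dy in (-.3,0,.3):
        x=np.array(p0)+[0,0,dy]
        f=minimize(cost,x,method="Nelder-Mead",options=dict(initial_simplex=[x,x+[.01,0,0],x+[0,.01,0],x+[0,0,.2]],xatol=1e-4,fatol=1e-4))
        if best is None or f.fun<best.fun: best=f
    return best.x,best.fun
def mask_near(cam,thing,p):
    px=proj(cam,p);L=trace(cam,thing)
    return min(L,key=lambda d:np.hypot(*(np.argwhere(d["mask"]).mean(0)[::-1]-px)))["mask"]
NEST=[box(-.075,.075,-.075,.075,0,.01),box(.046,.07,-.028,.028,0,.034)]
SP=[box(-.009,.009,-.02,.02,0,.075)]
E
python3 - <<'E'
from h import *
np.set_printoptions(precision=4,suppress=True)
for c in("top","scene"): capture(c)
for n,p,H in (("nest_a",[.601,-.126,0],NEST),("spacer",[.504,-.383,.7],SP)):
    m={c:mask_near(c,n,[p[0],p[1],.02]) for c in("top","scene")}
    print(n,[v.sum() for v in m.values()])
    for k in (["top","scene"],["top"],["scene"]): print(k,*fit({c:m[c] for c in k},H,p))
p=proj("scene",[.6,-.14,.03]).astype(int);im=capture("scene")
cv2.imwrite("pics/c1.png",cv2.resize(im[p[1]-50:p[1]+50,p[0]-65:p[0]+65],None,fx=5,fy=5,interpolation=cv2.INTER_CUBIC)*1)
for n in("knob_a",):
  for c in("top","scene"):
    print([(round(d["score"],2),at(c,d["centre"],.06)) for d in tip_of(c,n)])
o=r.get_obs();print(o["tcp_pos"],o["tcp_rot"],o["opening"])
E
```

```text
nest_a [np.int64(2207), np.int64(2464)]Traceback (most recent call last):
  File "<stdin>", line 7, in <module>
  File "h.py", line 31, in fit
    f=minimize(cost,x,method="Nelder-Mead",options=dict(initial_simplex=[x,x+[.01,0,0],x+[0,.01,0],x+[0,0,.2]],xatol=1e-4,fatol=1e-4))
    res = _minimize_neldermead(fun, x0, args, callback, bounds=bounds,
                               **options)
    fxr = func(xr)
    fx = function(np.copy(x), *(wrapper_args + args))
  File "h.py", line 24, in cost
    q=np.array([(proj(c,R@v+[p[0],p[1],zoff])+.5)*S*16 for v in h]).astype(np.int32)
                 ~~~~^^^^^^^^^^^^^^^^^^^^^^^^
  File "h.py", line 11, in proj
    c=get_calibration(cam);K=np.array(c["camera_matrix"]);k1=c["k1"];T=np.array(c["cam_to_world"])
ValueError: time passes only in moves, steps and waits
```

```bash
sed -i 's/^from plant.*/from plant import r, capture, get_calibration as _gc, boxes_of, trace, tip_of\nimport functools\nget_calibration=functools.lru_cache(None)(_gc)/' h.py
cat > m.py <<'E'
from h import *
np.set_printoptions(precision=4,suppress=True)
for c in("top","scene"): im=capture(c)
p=proj("scene",[.6,-.14,.03]).astype(int)
cv2.imwrite("pics/c1.png",cv2.resize(im[p[1]-50:p[1]+50,p[0]-65:p[0]+65],None,fx=5,fy=5,interpolation=cv2.INTER_CUBIC))
for n,p,H in (("nest_a",[.601,-.126,0],NEST),("spacer",[.504,-.383,.7],SP)):
    m={c:mask_near(c,n,[p[0],p[1],.02]) for c in("top","scene")}
    print(n,[v.sum() for v in m.values()])
    for k in (["top","scene"],["top"],["scene"]): print(k,*fit({c:m[c] for c in k},H,p))
for c in("top","scene"):
    print([(round(d["score"],2),at(c,d["centre"],.06)) for d in tip_of(c,"knob_a")])
o=r.get_obs();print(o["t"],o["tcp_pos"],o["tcp_rot"],o["opening"])
E
python3 m.py
```

```text
nest_a [np.int64(2118), np.int64(2464)]
['top', 'scene'] [ 0.5984 -0.1232 -0.0856] 0.3099870078676169
['top'] [ 0.5986 -0.1226 -0.0903] 0.15318438298626047
['scene'] [ 0.5986 -0.1239 -0.0841] 0.15460042120519035
spacer [np.int64(146), np.int64(312)]
['top', 'scene'] [ 0.5061 -0.3763  0.6144] 0.25127885800583716
['top'] [ 0.5059 -0.3757  0.6041] 0.10593389088012739
['scene'] [ 0.5074 -0.3763  0.854 ] 0.1154053568218587
[(0.75, array([ 0.4981, -0.3672])), (0.54, array([ 0.564 , -0.1797])), (0.51, array([0.5917, 0.1139])), (0.44, array([0.3965, 0.0283]))]
[(0.75, array([ 0.6596, -0.4152])), (0.73, array([ 0.5634, -0.1685])), (0.66, array([0.5852, 0.1128]))]
0.95 [ 0.2095 -0.5888  0.2313] [[ 0.9422  0.3352  0.    ]
 [ 0.3352 -0.9422 -0.    ]
 [ 0.      0.     -1.    ]] 1.0005225885849838
```

View pics/c1.png

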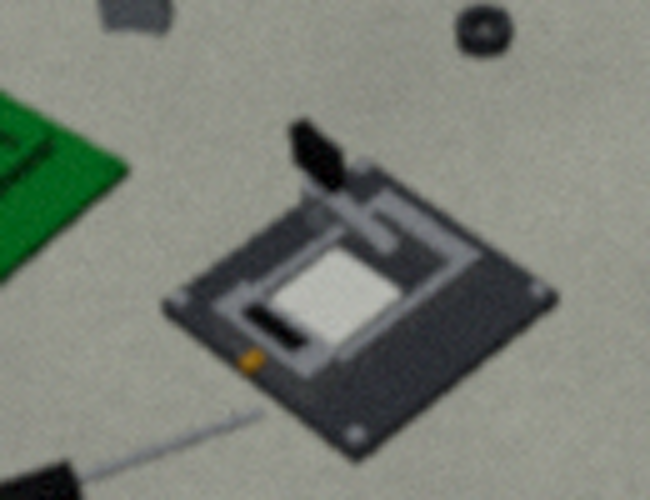

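The crop shows nest_a with plate corners at (165,305), (358,462), (555,297) and (365,165). The clamp arm runs from ~(318,190) to tip (390,245) over the gap. I'll cross-check the pose with these.

```bash
python3 - <<'E'
from h import *
np.set_printoptions(precision=4,suppress=True)
p=proj("scene",[.6,-.14,.03]).astype(int)
f=lambda x,y,z: at("scene",[x/5+p[0]-65-.4,y/5+p[1]-50-.4],z)
C=np.array([f(165,305,.01),f(358,462,.01),f(555,297,.01),f(365,162,.01)])
T=np.array([at("top",[x*.64-.2,y*.64-.2],.01) for x,y in((497,266),(421,265),(417,344),(496,344))])
for c in(C,T):
    print(c,"centre",c.mean(0),"yaw",np.arctan2(*(c[0]-c[3])[::-1]),np.arctan2(*(c[1]-c[2])[::-1]),np.arctan2(*(c[1]-c[0])[::-1])-np.pi/2,np.arctan2(*(c[2]-c[3])[::-1])-np.pi/2, np.linalg.norm(c-np.roll(c,1,0),axis=1))
print("arm tip",f(392,243,.036),"knobtop ends",f(297,122,.072),f(345,155,.072), "coupon",[f(*q,.024) for q in((338,248),(272,303),(334,346),(402,295))])
E
```

```text
[[ 0.6662 -0.1985]
 [ 0.6834 -0.0496]
 [ 0.5366 -0.0386]
 [ 0.5215 -0.1833]] centre [ 0.6019 -0.1175] yaw -0.10429143393107299 -0.07509722077362374 -0.11477562725302115 -0.10426091153454742 [0.1455 0.1499 0.1472 0.1456]
[[ 0.6729 -0.2047]
 [ 0.6801 -0.0554]
 [ 0.5246 -0.0424]
 [ 0.5194 -0.1947]] centre [ 0.5992 -0.1243] yaw -0.06516302042588941 -0.08344932540339023 -0.04827576459167582 -0.03387015484006173 [0.1538 0.1494 0.156  0.1523]
arm tip [ 0.5768 -0.1153] knobtop ends [ 0.5651 -0.1883] [ 0.5682 -0.152 ] coupon [array([ 0.5889, -0.1434]), array([ 0.6391, -0.1452]), array([ 0.6417, -0.1003]), array([ 0.5938, -0.0951])]
```

arm_command(
  rows=[
    [0.16,-0.09,0,-0.2],
    [0.32,-0.18,0,-0.4],
    [0.48,-0.27,0,-0.6],
    [0.64,-0.36,0,-0.8],
    [0.8,-0.45,0,-1],
  ],
  jaw=1,
)

```text
t: 1.58
tcp_pos: [0.3914, -0.3799, 0.2315]
tcp_rot: [[0.664, 0.748, 0.001], [0.748, -0.664, -0.001], [-0.0, 0.001, -1.0]]
ft_force: [0.3, -0.1, -0.0]
opening: 1.002
```

```bash
cat > g.py <<'E'
# usage: g.py x y z [jaw-axis world angle]: fractions to go from the present pose
import sys; from h import *
o=r.get_obs();R=np.array(o["tcp_rot"]);p=np.array(o["tcp_pos"]);a=np.arctan2(R[1,1],R[0,1])
v=[float(x) for x in sys.argv[1:]]
print("t",round(o["t"],2),"tcp",p.round(4),"jawang",round(a,3),"q1,q6",np.round(o["qpos"],2)[[0,5]],"open",round(o["opening"],3),"F",np.round(o["ft_force"],1))
if len(v)>2: print("shift",(R.T@(np.array(v[:3])-p)/.3).round(3))
if len(v)>3: d=(a-v[3]+np.pi/2)%np.pi-np.pi/2; print("turn",round(d/.5,3))
E
python3 g.py .566 -.174 .16 -.12
```

```text
t 1.57 tcp [ 0.3914 -0.3799  0.2315] jawang -0.726 q1,q6 [-0.89  1.41] open 1.002 F [ 0.3 -0.1 -0. ]
shift [ 0.9   -0.02   0.238]
turn -1.212
```

arm_command(
  rows=[
    [0.18,0,0.05,-0.2],
    [0.36,-0.01,0.1,-0.4],
    [0.54,-0.01,0.15,-0.6],
    [0.72,-0.02,0.2,-0.8],
    [0.9,-0.02,0.24,-1],
  ],
)

```text
t: 2.2
tcp_pos: [0.5665, -0.1743, 0.1588]
tcp_rot: [[0.224, 0.975, -0.0], [0.975, -0.224, -0.0], [-0.0, -0.0, -1.0]]
ft_force: [1.1, -1.0, 0.5]
opening: 0.999
```

```bash
python3 g.py .566 -.174 .10 -.12; python3 - <<'E'
from h import *
im=capture("scene");p=proj("scene",[.57,-.16,.06]).astype(int)
cv2.imwrite("pics/c2.png",cv2.resize(im[p[1]-50:p[1]+50,p[0]-65:p[0]+65],None,fx=5,fy=5,interpolation=cv2.INTER_CUBIC))
E
```

```text
t 2.2 tcp [ 0.5665 -0.1743  0.1588] jawang -0.226 q1,q6 [-0.41  1.39] open 0.999 F [ 1.1 -1.   0.5]
shift [ 0.    -0.002  0.196]
turn -0.211
```

View pics/c2.png

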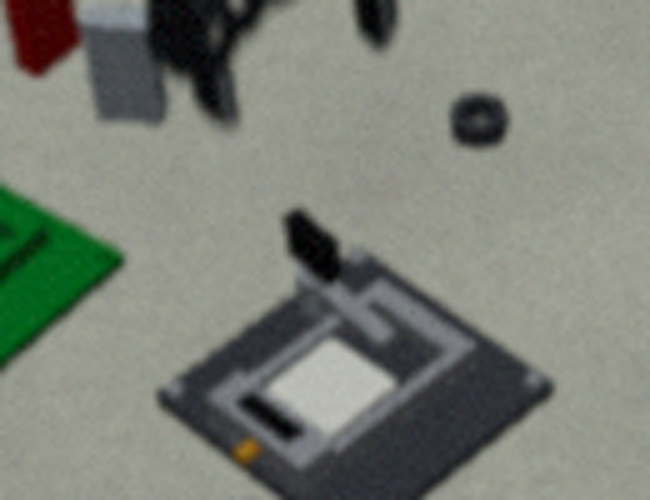

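arm_command(
  rows=[
    [0,0,0.1,-0.1],
    [0,0,0.2,-0.21],
    [0,0,0.29,-0.21],
    [0,0,0.37,-0.21],
    [0,0,0.37,-0.21],
  ],
)

```text
t: 2.88
tcp_pos: [0.5636, -0.1751, 0.0463]
tcp_rot: [[0.124, 0.992, -0.005], [0.992, -0.124, 0.002], [0.001, -0.005, -1.0]]
ft_force: [-0.5, 0.7, -0.2]
opening: 0.997
```

arm_command(
  rows=[
    [0,0,0,0],
    [0,0,0,0],
    [0,0,0,0],
    [0,0,0,0],
    [0,0,0,0],
  ],
  jaw=0,
)

```text
t: 3.5
tcp_pos: [0.5664, -0.176, 0.0491]
tcp_rot: [[0.124, 0.992, 0.001], [0.992, -0.124, -0.0], [-0.0, 0.002, -1.0]]
ft_force: [0.1, 0.1, 3.2]
opening: 0.124
```

```bash
python3 g.py
```

```text
t 3.5 tcp [ 0.5664 -0.176   0.0491] jawang -0.124 q1,q6 [-0.41  1.28] open 0.124 F [0.1 0.1 3.2]
```

arm_command(
  rows=[
    [0,0,0,0.2],
    [0,0,0,0.4],
    [0,0,0,0.6],
    [0,0,0,0.8],
    [0,0,0,1],
  ],
)

```text
t: 4.12
tcp_pos: [0.5676, -0.1765, 0.0492]
tcp_rot: [[0.587, 0.81, 0.004], [0.81, -0.587, -0.001], [0.001, 0.004, -1.0]]
ft_force: [3.4, -1.6, 1.4]
opening: 0.129
```

arm_command(
  rows=[
    [0,0,0,0.2],
    [0,0,0,0.4],
    [0,0,0,0.6],
    [0,0,0,0.8],
    [0,0,0,1],
  ],
)

```text
t: 4.75
tcp_pos: [0.5684, -0.1774, 0.0492]
tcp_rot: [[0.903, 0.429, 0.005], [0.429, -0.903, -0.003], [0.003, 0.005, -1.0]]
ft_force: [3.7, -2.7, -1.4]
opening: 0.124
```

arm_command(
  rows=[
    [0,0,0,0.2],
    [0,0,0,0.4],
    [0,0,0,0.6],
    [0,0,0,0.8],
    [0,0,0,0.8],
  ],
)

```text
t: 5.38
tcp_pos: [0.5687, -0.1784, 0.0492]
tcp_rot: [[0.999, 0.045, 0.006], [0.045, -0.999, -0.005], [0.005, 0.005, -1.0]]
ft_force: [3.9, -5.1, -2.5]
opening: 0.128
```

```bash
python3 g.py; python3 - <<'E'
from h import *
im=capture("scene");p=proj("scene",[.58,-.14,.04]).astype(int)
cv2.imwrite("pics/c3.png",cv2.resize(im[p[1]-50:p[1]+50,p[0]-65:p[0]+65],None,fx=5,fy=5,interpolation=cv2.INTER_CUBIC))
E
```

```text
t 5.38 tcp [ 0.5687 -0.1784  0.0492] jawang -1.525 q1,q6 [-0.41  2.68] open 0.128 F [ 3.9 -5.1 -2.5]
```

View pics/c3.png

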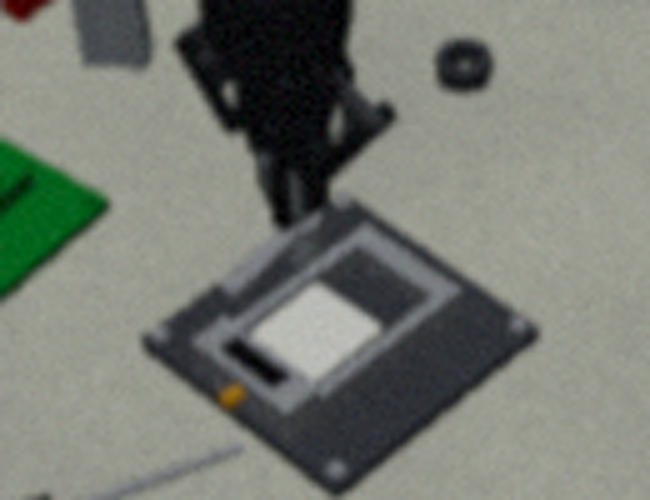

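The arm now lies beside the bay along the pick-up direction, and the gap is clear. Releasing and lifting.

arm_command(
  rows=[
    [0,0,0,0],
    [0,0,0,0],
    [0,0,0,0],
    [0,0,0,0],
    [0,0,-0.1,0],
  ],
  jaw=0.7,
)

```text
t: 6.05
tcp_pos: [0.5631, -0.1746, 0.076]
tcp_rot: [[0.999, 0.047, -0.006], [0.047, -0.999, 0.003], [-0.006, -0.003, -1.0]]
ft_force: [-0.2, -0.7, 0.1]
opening: 0.701
```

arm_command(
  rows=[
    [0,0,-0.15,0],
    [0,0,-0.3,0],
    [0,0,-0.45,0],
    [0,0,-0.45,0],
    [0,0,-0.45,0],
  ],
)

```text
t: 6.68
tcp_pos: [0.5653, -0.1756, 0.2129]
tcp_rot: [[0.999, 0.047, -0.001], [0.047, -0.999, 0.0], [-0.001, -0.0, -1.0]]
ft_force: [0.8, 0.1, -0.5]
opening: 0.705
```

```bash
python3 - <<'E'
from h import *
np.set_printoptions(precision=4,suppress=True)
ims=[]
for c in("top","scene"):
    im=capture(c);p=proj(c,[.506,-.385,.04]).astype(int)
    ims.append(cv2.resize(im[p[1]-25:p[1]+25,p[0]-25:p[0]+25],None,fx=8,fy=8,interpolation=cv2.INTER_CUBIC))
    m=mask_near(c,"spacer",[.506,-.376,.04])
    ims[-1]=cv2.convertScaleAbs(ims[-1],alpha=1.6)
    P=[]
    for y in(.61,.85):
        R=np.array([[np.cos(y),-np.sin(y),0],[np.sin(y),np.cos(y),0],[0,0,1]])
        q=np.array([(proj(c,R@v+[.506,-.376,0])-p+25.5)*8 for v in box(-.009,.009,-.02,.02,.075,.075)[[0,2,6,4]]]).astype(int)
        cv2.polylines(ims[-1],[q],True,(0,255,0) if y<.7 else (0,0,255))
cv2.imwrite("pics/c4.png",np.hstack(ims))
E
python3 g.py .506 -.376 .19 -2.45
```

```text
t 6.88 tcp [ 0.5646 -0.1753  0.2114] jawang -1.524 q1,q6 [-0.41  2.68] open 0.701 F [-0.1  0.1 -0.4]
shift [-0.226  0.659  0.071]
turn 1.852
```

View pics/c4.png

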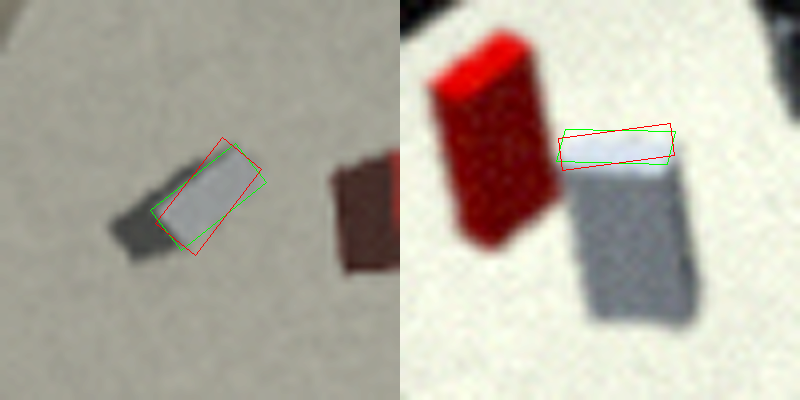

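arm_command(
  rows=[
    [-0.05,0.13,0,-0.2],
    [-0.09,0.26,0,-0.4],
    [-0.14,0.4,0.02,-0.6],
    [-0.18,0.53,0.04,-0.8],
    [-0.23,0.66,0.06,-1],
  ],
)

```text
t: 7.5
tcp_pos: [0.5052, -0.3777, 0.1938]
tcp_rot: [[0.852, 0.523, -0.001], [0.523, -0.852, 0.001], [-0.0, -0.002, -1.0]]
ft_force: [-0.1, -0.4, -0.0]
opening: 0.701
```

arm_command(
  rows=[
    [0,0,0,-0.2],
    [0,0,0,-0.4],
    [0,0,0,-0.6],
    [0,0,0,-0.8],
    [0,0,0,-1],
  ],
)

```text
t: 8.12
tcp_pos: [0.5055, -0.3763, 0.1938]
tcp_rot: [[0.498, 0.867, -0.002], [0.867, -0.498, 0.002], [0.001, -0.002, -1.0]]
ft_force: [0.4, -0.2, 0.3]
opening: 0.7
```

arm_command(
  rows=[
    [0,0,0,-0.2],
    [0,0,0,-0.4],
    [0,0,0,-0.6],
    [0,0,0,-0.8],
    [0,0,0,-1],
  ],
)

```text
t: 8.75
tcp_pos: [0.5055, -0.3763, 0.1938]
tcp_rot: [[0.021, 1.0, -0.002], [1.0, -0.021, 0.002], [0.002, -0.002, -1.0]]
ft_force: [-0.4, -0.3, 0.1]
opening: 0.696
```

arm_command(
  rows=[
    [0,0,0,-0.2],
    [0,0,0,-0.4],
    [0,0,0,-0.6],
    [0,0,0,-0.8],
    [0,0,0,-1],
  ],
)

```text
t: 9.38
tcp_pos: [0.5055, -0.3763, 0.1938]
tcp_rot: [[-0.461, 0.887, -0.002], [0.887, 0.461, 0.002], [0.002, -0.001, -1.0]]
ft_force: [-1.2, -0.5, 0.9]
opening: 0.701
```

```bash
python3 g.py .506 -.376 .041 .63
```

```text
t 9.38 tcp [ 0.5055 -0.3763  0.1938] jawang 0.479 q1,q6 [-0.74  0.35] open 0.701 F [-1.2 -0.5  0.9]
shift [-0.001  0.003  0.509]
turn -0.301
```

arm_command(
  rows=[
    [0,0,0.12,-0.15],
    [0,0,0.25,-0.3],
    [0,0,0.37,-0.3],
    [0,0,0.5,-0.3],
    [0,0,0.5,-0.3],
  ],
)

```text
t: 10.0
tcp_pos: [0.5026, -0.3737, 0.0407]
tcp_rot: [[-0.586, 0.81, -0.008], [0.81, 0.586, 0.007], [0.01, -0.002, -1.0]]
ft_force: [-0.3, -0.1, -0.3]
opening: 0.7
```

arm_command(
  rows=[
    [0,0,0,0],
    [0,0,0,0],
    [0,0,0,0],
    [0,0,0,0],
    [0,0,0,0],
  ],
  jaw=0,
)

```text
t: 10.62
tcp_pos: [0.5074, -0.378, 0.0475]
tcp_rot: [[-0.586, 0.81, 0.003], [0.81, 0.586, -0.002], [-0.004, 0.001, -1.0]]
ft_force: [0.7, 0.5, 6.5]
opening: 0.2
```

arm_command(
  rows=[
    [0,0,0,0],
    [0,0,-0.1,0],
    [0,0,-0.2,0],
    [0,0,-0.3,0],
    [0,0,-0.4,0],
  ],
)

```text
t: 11.25
tcp_pos: [0.5057, -0.3766, 0.1662]
tcp_rot: [[-0.586, 0.81, -0.0], [0.81, 0.586, 0.0], [0.0, -0.0, -1.0]]
ft_force: [0.4, -0.3, -0.9]
opening: 0.199
```

```bash
python3 g.py; python3 - <<'E'
from h import *
im=capture("scene");p=proj("scene",[.506,-.38,.13]).astype(int)
cv2.imwrite("pics/c5.png",cv2.convertScaleAbs(cv2.resize(im[p[1]-50:p[1]+50,p[0]-50:p[0]+50],None,fx=5,fy=5,interpolation=cv2.INTER_CUBIC),alpha=1.5))
E
```

```text
t 11.25 tcp [ 0.5057 -0.3766  0.1662] jawang 0.626 q1,q6 [-0.74  0.2 ] open 0.199 F [ 0.4 -0.3 -0.9]
```

View pics/c5.png

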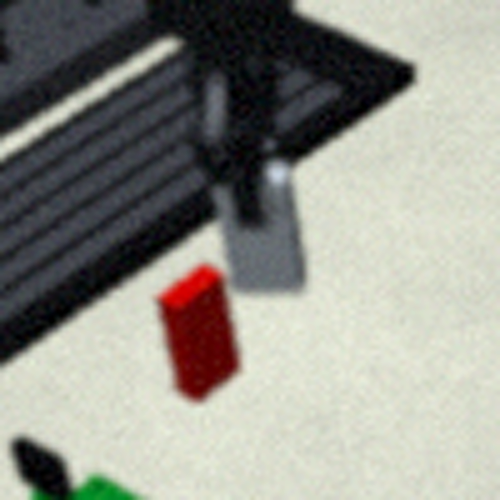

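```bash
python3 - <<'E'
from h import *
np.set_printoptions(precision=4,suppress=True)
p=proj("scene",[.506,-.38,.13]).astype(int)
f=lambda x,y,z: at("scene",[x/5+p[0]-50-.4,y/5+p[1]-50-.4],z)
c=np.array([.5057,-.3766]);R=np.array([[.81,-.586],[.586,.81]])
for q in((233,290),(304,290)): print("bottom corner, spacer axes rel tool",R.T@(f(*q,.119)-c))
print("top right far corner",R.T@(f(292,170,.194)-c))
for cam in("top","scene"):
    im=capture(cam);L=trace(cam,"spacer");print([(round(d["score"],2),np.round(d["rect"],1)) for d in L])
    m=min(L,key=lambda d:np.hypot(*(np.argwhere(d["mask"]).mean(0)[::-1]-proj(cam,[*c,.14]))))["mask"]
    # full silhouette overlap for shifts dy along spacer y : count of mask px outside model
    H=SP[0];M=cv2.resize(m.astype(np.uint8),None,fx=4,fy=4,interpolation=0);res=[]
    for dy in np.arange(-.012,.0121,.003):
        b=[]
        for dx in np.arange(-.006,.0061,.003):
            s=c+R@[dx,dy];q=np.array([(proj(cam,[*(s+R@v[:2]),v[2]+.119])+.5)*4 for v in H]).astype(np.int32)
            im2=np.zeros_like(M);cv2.fillConvexPoly(im2,cv2.convexHull(q),1);b.append(int((M&(1-im2)).sum()/16))
        res.append((round(dy,3),b))
    print(cam,m.sum(),*res,sep="\n")
E
```

```text
bottom corner, spacer axes rel tool [ 0.0142 -0.015 ]
bottom corner, spacer axes rel tool [0.0134 0.0246]
top right far corner [0.0061 0.0267]
[(0.55, array([382.4, 214.2, 392.6, 223.2])), (0.45, array([104.9, 222.3, 135.4, 242.2]))]
top
82
(np.float64(-0.012), [31, 23, 22, 29, 40])
(np.float64(-0.009), [24, 18, 14, 21, 31])
(np.float64(-0.006), [19, 11, 6, 12, 24])
(np.float64(-0.003), [15, 5, 0, 6, 18])
(np.float64(-0.0), [15, 5, 0, 3, 15])
(np.float64(0.003), [14, 6, 0, 1, 13])
(np.float64(0.006), [14, 5, 0, 1, 12])
(np.float64(0.009), [15, 5, 0, 1, 10])
(np.float64(0.012), [14, 5, 0, 1, 9])
[(0.76, array([168.5,  77. , 189.1, 104.4]))]
scene
307
(np.float64(-0.012), [118, 114, 113, 114, 114])
(np.float64(-0.009), [91, 89, 85, 83, 89])
(np.float64(-0.006), [66, 63, 57, 58, 60])
(np.float64(-0.003), [42, 39, 32, 29, 31])
(np.float64(-0.0), [46, 31, 16, 9, 5])
(np.float64(0.003), [65, 52, 37, 19, 9])
(np.float64(0.006), [87, 75, 58, 43, 36])
(np.float64(0.009), [109, 96, 82, 68, 58])
(np.float64(0.012), [125, 114, 102, 92, 83])
```

arm_command(
  rows=[
    [0.11,0.13,0,0.15],
    [0.22,0.27,0,0.3],
    [0.33,0.4,0,0.45],
    [0.44,0.54,0,0.6],
    [0.556,0.674,0,0.7],
  ],
)

```text
t: 12.12
tcp_pos: [0.5712, -0.1212, 0.1632]
tcp_rot: [[-0.271, 0.963, -0.003], [0.963, 0.271, 0.001], [0.002, -0.003, -1.0]]
ft_force: [0.2, -0.9, -2.5]
opening: 0.2
```

arm_command(
  rows=[
    [0,0,0,0.2],
    [0,0,0,0.4],
    [0,0,0,0.6],
    [0,0,0,0.73],
    [0,0,0,0.73],
  ],
)

```text
t: 12.75
tcp_pos: [0.5708, -0.1227, 0.1633]
tcp_rot: [[0.088, 0.996, -0.003], [0.996, -0.088, 0.001], [0.001, -0.004, -1.0]]
ft_force: [0.6, -0.1, -1.3]
opening: 0.197
```

```bash
python3 g.py .5719 -.1229 .075 -.087
```

```text
t 12.75 tcp [ 0.5708 -0.1227  0.1633] jawang -0.088 q1,q6 [-0.32  1.34] open 0.197 F [ 0.6 -0.1 -1.3]
shift [-0.     0.005  0.294]
turn -0.002
```

arm_command(
  rows=[
    [0,0.004,0.08,0],
    [0,0.004,0.16,0],
    [0,0.004,0.22,0],
    [0,0.004,0.265,0],
    [0,0.004,0.265,0],
  ],
)

```text
t: 13.38
tcp_pos: [0.5723, -0.123, 0.0844]
tcp_rot: [[0.089, 0.996, -0.003], [0.996, -0.089, 0.001], [0.001, -0.003, -1.0]]
ft_force: [0.5, -0.4, -1.0]
opening: 0.2
```

```bash
python3 g.py .5719 -.1229 .057 -.087; python3 - <<'E'
from h import *
ims=[]
for c in("top","scene"):
    im=capture(c);p=proj(c,[.59,-.13,.04]).astype(int)
    ims.append(cv2.convertScaleAbs(cv2.resize(im[p[1]-33:p[1]+33,p[0]-33:p[0]+33],None,fx=6,fy=6,interpolation=cv2.INTER_CUBIC),alpha=1.6))
cv2.imwrite("pics/c6.png",np.hstack(ims))
E
```

```text
t 13.38 tcp [ 0.5723 -0.123   0.0844] jawang -0.089 q1,q6 [-0.32  1.34] open 0.2 F [ 0.5 -0.4 -1. ]
shift [ 0.    -0.001  0.091]
turn -0.004
```

View pics/c6.png

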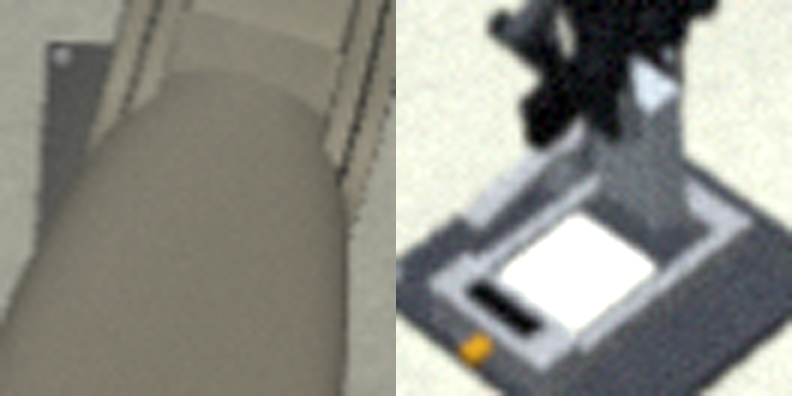

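The spacer hangs over the gap, behind the coupon and between the rails. Lowering slowly with force checks.

arm_command(
  rows=[
    [0,0,0.012,0],
    [0,0,0.024,0],
    [0,0,0.036,0],
    [0,0,0.048,0],
    [0,0,0.055,0],
  ],
)

```text
t: 14.1
tcp_pos: [0.5732, -0.1232, 0.0689]
tcp_rot: [[0.089, 0.996, -0.0], [0.996, -0.089, 0.0], [0.0, -0.0, -1.0]]
ft_force: [0.1, 0.3, -0.6]
opening: 0.198
```

arm_command(
  rows=[
    [0,0,0.007,0],
    [0,0,0.014,0],
    [0,0,0.021,0],
    [0,0,0.028,0],
    [0,0,0.028,0],
  ],
)

```text
t: 14.72
tcp_pos: [0.5732, -0.1232, 0.0607]
tcp_rot: [[0.089, 0.996, -0.0], [0.996, -0.089, 0.0], [0.0, -0.0, -1.0]]
ft_force: [0.1, -0.1, -1.5]
opening: 0.198
```

```bash
python3 g.py .5719 -.1229 .057 -.087
```

```text
t 14.72 tcp [ 0.5732 -0.1232  0.0607] jawang -0.089 q1,q6 [-0.32  1.34] open 0.198 F [ 0.1 -0.1 -1.5]
shift [ 0.001 -0.004  0.012]
turn -0.004
```

arm_command(
  rows=[
    [0,0,0.003,0],
    [0,0,0.006,0],
    [0,0,0.009,0],
    [0,0,0.011,0],
    [0,0,0.011,0],
  ],
)

```text
t: 15.35
tcp_pos: [0.5734, -0.1233, 0.0576]
tcp_rot: [[0.089, 0.996, -0.0], [0.996, -0.089, 0.0], [0.0, -0.0, -1.0]]
ft_force: [0.5, 0.4, -0.6]
opening: 0.202
```

```bash
python3 - <<'E'
from h import *
im=capture("scene");p=proj("scene",[.59,-.13,.04]).astype(int)
cv2.imwrite("pics/c7.png",cv2.convertScaleAbs(cv2.resize(im[p[1]-40:p[1]+40,p[0]-40:p[0]+40],None,fx=7,fy=7,interpolation=cv2.INTER_CUBIC),alpha=1.2))
E
python3 g.py
```

```text
t 15.4 tcp [ 0.5734 -0.1233  0.0576] jawang -0.089 q1,q6 [-0.32  1.34] open 0.197 F [-0.6  0.9  0. ]
```

View pics/c7.png

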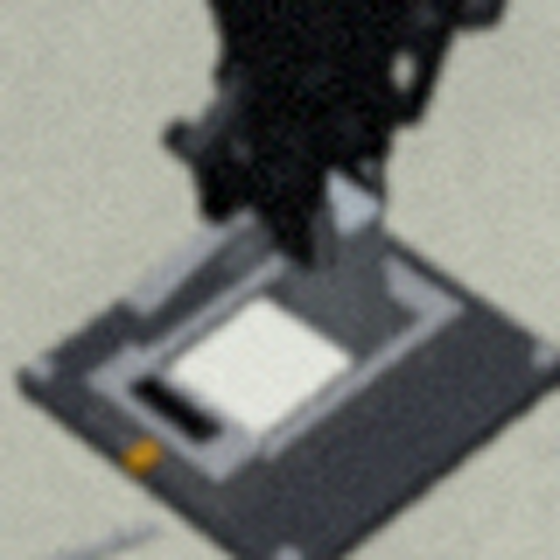

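Spacer is in the gap at floor level, fingers clear of the coupon. Pushing along the bay (tool +y) in small steps.

arm_command(
  rows=[
    [0,0.006,0,0],
    [0,0.012,0,0],
    [0,0.018,0,0],
    [0,0.024,0,0],
    [0,0.03,0,0],
  ],
)

```text
t: 16.02
tcp_pos: [0.5816, -0.1239, 0.0576]
tcp_rot: [[0.089, 0.996, -0.002], [0.996, -0.089, 0.0], [0.0, -0.002, -1.0]]
ft_force: [-2.3, 1.2, 1.6]
opening: 0.201
```

arm_command(
  rows=[
    [0,0.002,0,0],
    [0,0.004,0,0],
    [0,0.006,0,0],
    [0,0.008,0,0],
    [0,0.008,0,0],
  ],
)

```text
t: 16.65
tcp_pos: [0.585, -0.1244, 0.0576]
tcp_rot: [[0.089, 0.996, 0.0], [0.996, -0.089, -0.0], [0.0, 0.0, -1.0]]
ft_force: [-0.5, -0.3, 0.5]
opening: 0.201
```

arm_command(
  rows=[
    [0,0.002,0,0],
    [0,0.004,0,0],
    [0,0.004,0,0],
    [0,0.006,0,0],
    [0,0.006,0,0],
  ],
)

```text
t: 17.27
tcp_pos: [0.5856, -0.1244, 0.0576]
tcp_rot: [[0.089, 0.996, -0.002], [0.996, -0.089, 0.0], [-0.0, -0.002, -1.0]]
ft_force: [-4.8, 0.4, 3.5]
opening: 0.202
```

arm_command(
  rows=[
    [0,0.002,0,0],
    [0,0.004,0,0],
    [0,0.004,0,0],
    [0,0.004,0,0],
    [0,0.004,0,0],
  ],
)

```text
t: 17.9
tcp_pos: [0.5857, -0.1244, 0.0576]
tcp_rot: [[0.089, 0.996, -0.004], [0.996, -0.089, 0.0], [-0.0, -0.004, -1.0]]
ft_force: [-7.1, 0.9, 6.3]
opening: 0.199
```

arm_command(
  rows=[
    [0,0.002,-0.001,0],
    [0,0.004,-0.002,0],
    [0,0.006,-0.002,0],
    [0,0.006,-0.002,0],
    [0,0.006,-0.002,0],
  ],
)

```text
t: 18.52
tcp_pos: [0.5859, -0.1244, 0.0576]
tcp_rot: [[0.089, 0.996, -0.007], [0.996, -0.089, 0.0], [-0.0, -0.007, -1.0]]
ft_force: [-9.7, 0.5, 6.6]
opening: 0.199
```

arm_command(
  rows=[
    [0,0,0,0],
    [0,0,0,0],
    [0,0,0,0],
    [0,0,0,0],
    [0,0,0,0],
  ],
)

```text
t: 19.15
tcp_pos: [0.5859, -0.1244, 0.0576]
tcp_rot: [[0.089, 0.996, -0.007], [0.996, -0.089, 0.0], [-0.0, -0.007, -1.0]]
ft_force: [-10.0, 0.1, 6.3]
opening: 0.202
```

```bash
python3 - <<'E'
from h import *
im=capture("scene");p=proj("scene",[.59,-.13,.04]).astype(int)
cv2.imwrite("pics/c8.png",cv2.convertScaleAbs(cv2.resize(im[p[1]-40:p[1]+40,p[0]-40:p[0]+40],None,fx=7,fy=7,interpolation=cv2.INTER_CUBIC),alpha=1.0))
E
python3 g.py
```

```text
t 19.2 tcp [ 0.5859 -0.1244  0.0576] jawang -0.089 q1,q6 [-0.32  1.34] open 0.199 F [-9.1  0.2  7.9]
```

View pics/c8.png

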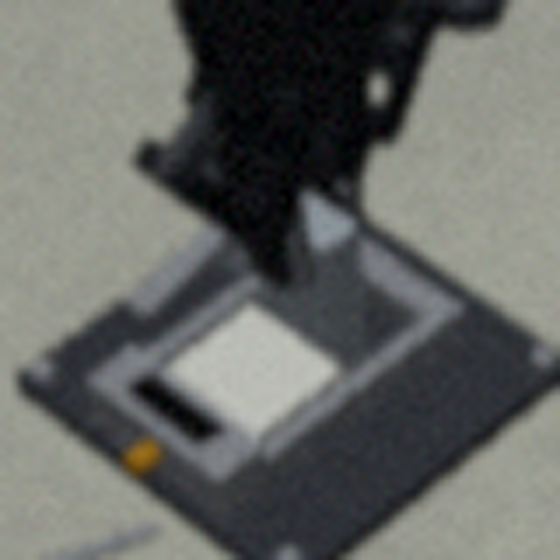

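The coupon now meets the pick-up edge, and the tool stopped where a flush coupon predicts (spacer front at local x ≈ -3.6 mm, expected -4). The push is steady at about 9.5 N. Handing in.

```bash
python3 -c "
from plant import r
print(r.sign_off())"
```

```text
the job is handed in; nothing more can be done
None
```

I handed the job in at about 19 s. The arm is still holding the spacer upright in the gap behind the short coupon and pressing the coupon against the pick-up.

- **Clamp:** I gripped nest_a's knob, turned it about 1.4 rad clockwise and released it. The picture then showed its arm lying beside the bay, clear of the gap.
- **Spacer:** I picked up the grey spacer, left the red look-alike alone, and lowered it to the bay floor between the coupon and the backstop.
- **Push:** The spacer stopped with its front about 3.6 mm short of the nest centre, where a flush coupon would put it at 4 mm. The force on the tool along the bay held at 9 to 10 N, with a further 6 to 8 N upward from the bay floor. The grip opening stayed at about 0.20 and the hand's tilt was 0.007 rad.

**Limits of the checks:**
- The force was read at the wrist, so the force on the pick-up itself was not measured. It will be somewhat lower because of floor friction.
- Coupon squareness was judged only by eye, since the hand partly hid the scene view and the arm blocked the top view.
- Estimates of how far off centre the spacer sat in the grip disagreed, at about 1 mm and 5 mm. I corrected for 2.5 mm.
- The other nest and the bystanders were not measured again. No move was made near nest_b, and no contact forces showed up on the moves between stations.

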